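# Raise the counterweighted press arm and push the hoop strip home

### The job

With the fingers, push the red cross bar of the counterweighted press arm up and over its balance point so that the arm stays raised by itself. Then push the wooden hoop strip along its bed, from its near end, until its far end meets the yellow stop. Do not lift the strip out of its bed, and leave everything else on the bench where it is.

Things in the scene. Friction and masses are not known exactly. Their poses are not given: they have to be found in the camera images.
- jig: Scarf-joint press fixed to the bench: plywood base 200 (x) by 220 mm (y -130 to +90), 18 mm thick. Origin on the bench under the middle of the bed; z up; x points away from the robot, give or take 0.3 rad. The bed runs along x at y = 0, x -100 to +100 mm, its top 30 mm above the bench, between dark guides 8 mm tall and 40 mm apart. A yellow stop block, 60 mm high, closes its far end.
- hinge (a point): Axis of the press arm, between two blue cheeks 118 mm tall (jig x -14 to 54 mm): at x = 20, y = -70, z = 105 mm in the jig's frame; the axis runs along the jig's x.
- press_arm (a joint): Angle of the press arm (rad). 0: down, pad just over the strip. It grows as the bar rises and swings over to the jig's -y side, to a stop at 1.65. A dark steel counterweight sits on a tail beyond the hinge. Below about 0.9 rad the arm drops back to 0; above, it swings on to 1.65 by itself and stays. About 1 to 3 N at the bar lifts it.
- bar (a point): Centre of the red round cross bar at the arm's end: 24 mm diameter, 100 mm long along the jig's x. Arm down: 160 mm to the +y side of the hinge, 90 mm above it (195 mm above the bench); it swings at 184 mm radius. The silver arm (18 mm thick) runs level from the hinge 85 mm in +y, then slopes up to the bar, so the bar is free on its +y side.
- strip_near (a point): Middle of the near end face of the loose wooden hoop strip, 36 mm above the bench. The strip is 210 mm long, 36 wide, 12 thick, about 65 g, lies between the guides along the jig's x (axes as the jig's) and overhangs the near end of the bed with only bench below, there also when home. It must be pushed 35 to 65 mm.
- strip_far (a point): Middle of the strip's far end face, half-way up its thickness; it must end against the stop.
- stop (a point): Middle of the near face of the yellow stop, at x = 90, y = 0, z = 36 mm in the jig's frame.
- glue_a: White glue bottle with an orange cap, 48 mm diameter, 130 mm tall, standing; origin under its middle. Leave alone.
- glue_b: White glue bottle with a blue cap, as glue_a. Leave alone.
- shell: Open wooden drum shell standing on its rim, 170 mm diameter, 110 mm tall; origin under its middle. Leave alone.
- shell_small: Open wooden drum shell, 130 mm diameter, 75 mm tall; origin under its middle. Leave alone.
- clamp: Bar clamp lying flat, 220 mm bar along its x, jaws 75 mm to its +y, 24 mm high; origin under the middle of the bar. Leave alone.
- brush: Glue brush lying along its x; leave alone.
- driver: Screwdriver lying along its x; leave alone.
There are look-alikes about, which are no part of the job. Leave any purple or white look-alike of the part that bears strip_near alone.

How it is judged:
By the outcome, as a careful person would: the job done as asked, in the order asked, and still so for the second after the job is handed in, with the robot touching nothing.
It also fails if it takes over 54 s, if anything falls off the work surface, if the arm or the gripper's body presses on something with over 40 N, if the wrist force passes 120 N, or if a joint passes its speed limit or range.

### The arm

A 6-joint arm with a two-finger parallel gripper is mounted at the origin on the work surface. World frame = base frame: x ahead of the robot, y to its left, z up, the work surface at z = 0. Lengths are in m, angles in degrees, forces in N, time in s.
With the tool pointing down it reaches from about 0.375 to 0.825 m from the base axis. Payload 5.5 kg.
Tool frame: the origin (TCP) lies at the very end of the fingers, on their centre line; the grasp point (between the pads) lies 19 mm behind it; z points along the fingers, y is the direction in which the jaws open and shut (so a half turn about z gives the same grasp; the last joint's range is limited). The gripper opens to 85 mm and grips with 20 to 120 N. Pads are 22 mm wide; open, the fingers measure 114 mm over their backs; the gripper's body (76 mm by 85 mm) begins 54 mm behind the grasp point. The pads swing forward as they close: fully open they stand 13 mm farther back than shut.
Start: joints at [-69.557, 17.962, -2.699, 69.339, 0, 90], TCP at [0.21, -0.562, 0.231] pointing down, gripper open.
Joint ranges: [-152.73, 152.73], [-39.44, 99.34], [-58.76, 71.6], [-118.89, 123.64], [-81.53, 83.1], [-180, 180]. Speed limits (degrees/s): [136.94, 136.94, 172.46, 180, 180, 180].

### API

Orientations are given as a 3x3 rotation matrix whose columns are the frame's x, y, z axes.
In Python, from cell import env gives the robot as it stands.
- The arm moves only by the tool play_rows, never from a script. Its argument "commands" is a list of rows, each a list of 7 numbers: the turn, a rotation vector about the tool's x, y, z in degrees, then the shift along the tool's x, y, z in m, then the opening, from 0 (shut) to 1 (fully open). In form: [[ax, ay, az, x, y, z, fingers], ...]. A call has 1 to 8 rows; each row is the pose to reach, as a shift and turn from the pose commanded when the call began, along the tool's axes at that moment; what a row does not reach only later rows make up. A row lasts 1/12 s, in which the tool goes at most 41.7 mm and 7.16 degrees, less where a joint would pass 70% of its speed; a pose out of reach is approached as far as the arm can. A call with a gripper value outside its range is refused whole. The fingers move at their own pace and stop on an object; "grip_force" is the grip in N (left out, the last holds). Time passes only in rows, so rows that repeat a pose let the fingers close. It gives the time, the measured TCP pose, the force and the opening at its end, in the units of the state.
- env.sense(): the state, without advancing time (a new reading comes with each control period).
- env.camera(name): name is "scene" or "side" or "wrist"; returns a dict with "img" (400x640x3 uint8, blue, green, red), "fx", "fy", "cx", "cy" (pixels), "view" (4x4, takes a point from world to camera coordinates). Camera axes: x right, y up, looking along -z (the intrinsics and any distortion apply to the point x, -y, -z); pixel columns grow to the right and rows downward; lengths in m; the calibration is good to about 2 mm. A picture is of the moment at which its call begins. There is no depth.
- env.job_done(): hands the job in, once; it reports no verdict.
Trained networks look in the newest picture that a camera, given by its name, has taken for a name from the list of things; names that differ only in an ending like _2 or _b are one class to them, and where a whole thing is asked for, a point or a joint stands for the part that bears it (a point fixed in the world has none). Each returns a list of dicts, best first, with "conf" (0 to 1); they miss things now and then, are a little off and sometimes report something else, mostly with a low value. They report only what shows in the picture. A call takes as long as a camera call. They do not tell look-alikes from the thing itself.
- env.spot_in(camera, name): "point" ([row, column] in pixels, amid what is visible of it).
- env.outline_of(camera, name): "mask" (400x640 bool, what is visible of it) and "point" ([row, column] in pixels, amid what is visible of it).
- env.mark_of(camera, name): "point" ([row, column] in pixels: a listed point, or the origin of a listed thing).
The state is a dict: "t": time; "joint_positions": joint angles; "joint_vel": joint speeds; "joint_torque": joint torques, N m; "eef_pos": TCP position; "orientation": TCP orientation; "force": force on the tool from outside, world axes, zero at the start; "torque": the same for the moment, N m; "gripper_width": opening from 0.0 (shut) to 1.0 (fully open).
Only numpy, scipy, OpenCV 4.12 (cv2) and the standard library are available. Lean on these libraries where they do the work, as an engineer would, in place of code of your own. Each camera call takes 0.05 s, during which the arm holds its last target.

## Working session

There is one attempt and no reset: what is moved stays moved. The work goes in short steps, Python scripts to look and compute and a tool call to move; the robot and the scene stay as the last step left them, time stands still between calls to the robot, and variables do not carry over. Pictures are saved under pics/ and viewed, and the job is handed in when it is done.

Besides the shell and the picture viewer there is one more tool, called after "Call:" as name(argument=value, ...) on one line, values as JSON. play_rows: Moves the arm, as the interface text tells. Its arguments: {"type":"object","properties":{"commands":{"type":"array"},"grip_force":{"type":"number"}},"required":["commands"]}

```bash
ls; mkdir -p pics
cat > h.py <<'E'
import numpy as np, cv2
from cell import env
def snap(c,fn=None):
    d=env.camera(c)
    if fn: cv2.imwrite('pics/'+fn,d['img'])
    return d
def proj(d,p):
    p=np.atleast_2d(p); q=(d['view'][:3,:3]@p.T).T+d['view'][:3,3]
    return np.c_[d['fy']*(-q[:,1])/(-q[:,2])+d['cy'], d['fx']*q[:,0]/(-q[:,2])+d['cx']]  # row,col
def ray(d,rc):
    v=np.array([(rc[1]-d['cx'])/d['fx'],-(rc[0]-d['cy'])/d['fy'],-1.])
    R=d['view'][:3,:3]; t=d['view'][:3,3]
    return -R.T@t, R.T@v
def atz(d,rc,z):
    o,v=ray(d,rc); return o+v*(z-o[2])/v[2]
def tri(obs):
    A=np.zeros((3,3));b=np.zeros(3)
    for d,rc in obs:
        o,v=ray(d,rc); v=v/np.linalg.norm(v); P=np.eye(3)-np.outer(v,v); A+=P;b+=P@o
    return np.linalg.solve(A,b)
E
python3 - <<'E'
from h import *
D={}
for c in ['scene','side','wrist']:
    D[c]=snap(c,c+'0.png'); d=D[c]
    print(c,d.keys(),d['fx'],d['cx'],d['cy'],np.round(ray(d,(200,320))[0],3))
    for n in ['jig','hinge','press_arm','bar','strip_near','strip_far','stop']:
        print(n,[(np.round(x['point']).tolist(),round(x['conf'],2)) for x in env.mark_of(c,n)][:4] if n!='press_arm' else [(np.round(x['point']).tolist(),round(x['conf'],2)) for x in env.spot_in(c,n)])
print(env.sense())
E
```

```text
pics
scene dict_keys(['img', 'fx', 'fy', 'cx', 'cy', 'view']) 431.75412492916996 321.935864728761 198.0166174067972 [ 0.934 -0.558  1.324]
jig [([234.0, 373.0], 0.96)]
hinge [([240.0, 369.0], 0.83)]
press_arm [([232.0, 378.0], 0.69), ([126.0, 372.0], 0.29)]
bar [([189.0, 405.0], 0.58)]
strip_near [([200.0, 332.0], 0.97), ([224.0, 321.0], 0.69)]
strip_far [([234.0, 375.0], 0.83), ([207.0, 232.0], 0.67), ([216.0, 258.0], 0.66)]
stop [([245.0, 394.0], 0.83)]
side dict_keys(['img', 'fx', 'fy', 'cx', 'cy', 'view']) 446.1606779020615 324.15333864508904 194.9464427450505 [0.133 1.146 1.047]
jig [([224.0, 275.0], 0.84)]
hinge [([190.0, 274.0], 0.86)]
press_arm [([195.0, 268.0], 0.74)]
bar [([202.0, 254.0], 0.79)]
strip_near [([222.0, 324.0], 0.89), ([232.0, 324.0], 0.68), ([177.0, 401.0], 0.6)]
strip_far [([216.0, 266.0], 0.93), ([209.0, 409.0], 0.8)]
stop [([215.0, 251.0], 0.91)]
wrist dict_keys(['img', 'fx', 'fy', 'cx', 'cy', 'view']) 338.11056776894264 318.43883186459385 198.1051503188041 [ 0.28  -0.536  0.373]
jig []
hinge []
press_arm []
bar []
strip_near [([74.0, 176.0], 0.69)]
strip_far []
stop []
{'t': 1.2, 'joint_positions': array([-6.95569503e+01,  1.79626507e+01, -2.69800185e+00,  6.93399328e+01,
       -4.53337579e-04,  9.00007593e+01]), 'joint_vel': array([ 0.10341782, -0.10418086, -0.06703045, -0.02947657,  0.06223325,
        0.0204318 ]), 'joint_torque': array([-7.43160108e-04, -5.39468408e+01,  3.40049207e+01,  1.67352773e-03,
       -9.01915291e-05,  1.59420146e-06]), 'eef_pos': array([ 0.20956207, -0.56220962,  0.23129988]), 'orientation': array([[ 9.37024451e-01,  3.49263767e-01, -1.09822924e-05],
       [ 3.49263767e-01, -9.37024451e-01,  6.80948881e-06],
       [-7.91236877e-06, -1.02163743e-05, -1.00000000e+00]]), 'force': array([-0.74894857, -0.67307447, -0.5218499 ]), 'torque': array([ 0.01041429, -0.02789044,  0.05668693]), 'gripper_width': 0.9972569559177009}
```

View pics/scene0.png

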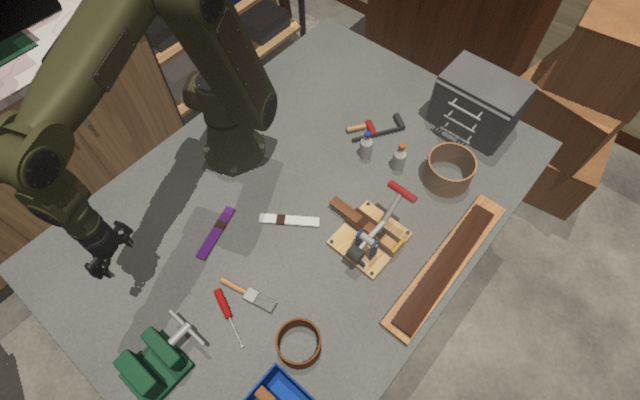

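View pics/side0.png

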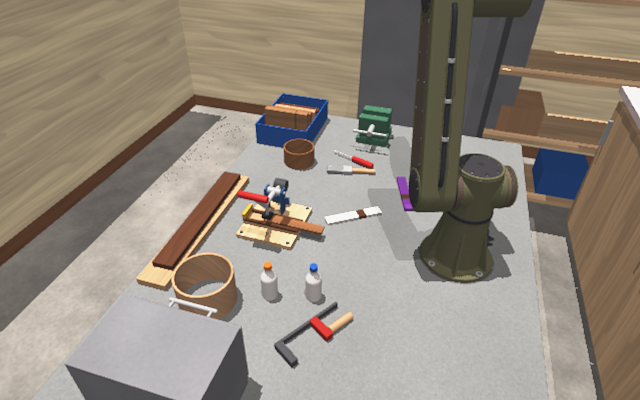

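Run:
```python
import cv2
a=cv2.imread('pics/scene0.png')[130:310,200:450];b=cv2.imread('pics/side0.png')[130:310,190:440]
cv2.imwrite('pics/c1.png',cv2.resize(a,None,fx=3,fy=3,interpolation=cv2.INTER_CUBIC))
cv2.imwrite('pics/c2.png',cv2.resize(b,None,fx=3,fy=3,interpolation=cv2.INTER_CUBIC))
```

```text
(no output)
```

View pics/c1.png

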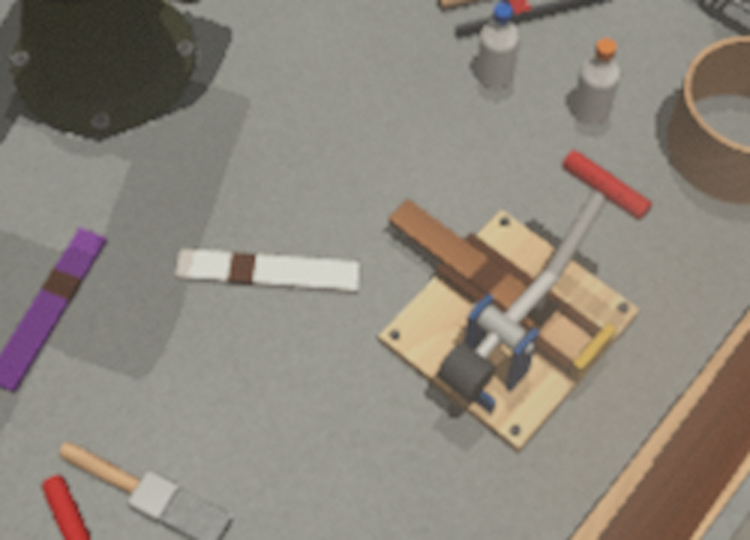

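View pics/c2.png

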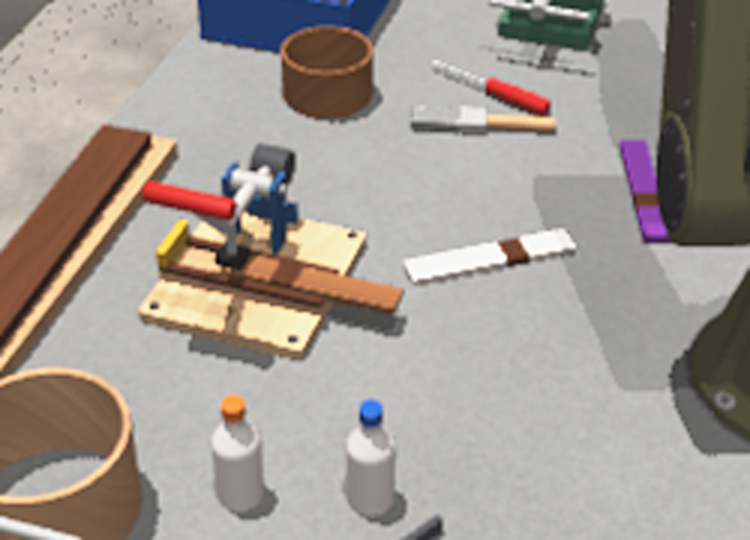

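```bash
cat > fit.py <<'E'
from h import *
from scipy.optimize import least_squares
S=snap('scene');E=snap('side')
def J(p,q):
    c,s=np.cos(p[2]),np.sin(p[2]); q=np.asarray(q,float)
    return np.array([p[0]+c*q[0]-s*q[1],p[1]+s*q[0]+c*q[1],q[2]])
b=lambda cx,cy,x0:(130+cy/3,x0+cx/3)
obs=[(S,b(500,211,200),(-.1,.09,.018)),(S,b(637,308,200),(.1,.09,.018)),(S,b(518,445,200),(.1,-.13,.009)),(S,b(380,337,200),(-.1,-.13,.018)),
(E,b(306,350,190),(-.1,.09,.012)),(E,b(139,312,190),(.1,.09,.012)),(E,b(366,235,190),(-.1,-.13,.018)),
(S,(189,405),(.02,.09,.195)),(E,(202,254),(.02,.09,.195)),(S,(245,394),(.09,0,.036)),(E,(215,251),(.09,0,.036)),(E,(190,274),(.02,-.07,.105)),(S,(240,369),(.02,-.07,.105))]
near=[(S,(200,332)),(E,(222,324))]
def res(p):
    r=[]
    for d,rc,q in obs: r+=list(proj(d,J(p,q))[0]-rc)
    for d,rc in near: r+=list(proj(d,J(p,(p[3],0,.036)))[0]-rc)
    return np.array(r)
s=least_squares(res,[.65,-.4,0,-.15],loss='soft_l1')
p=s.x;print(p,np.round(res(p).reshape(-1,2),1))
np.save('p.npy',p)
print('bar',J(p,(.02,.09,.195)),'bar tri',tri([(S,(189,405)),(E,(202,254))]))
print('near',J(p,(p[3],0,.036)),tri(near))
for n in ['glue','shell','clamp']:
  pass
for rc,nm in [((150,366),'glueblue'),((162,399),'glueor')]: print(nm,atz(S,rc,.06))
print('shell',atz(S,(170,451),.055))
E
python3 fit.py
```

```text
[ 0.62673999  0.05009054  0.00459568 -0.18220095] [[-1.6 -2. ]
 [-1.5 -0.5]
 [ 1.2  0. ]
 [-0.4 -1.9]
 [ 1.  -1. ]
 [ 1.4 -0.5]
 [-1.4 -0.8]
 [ 1.2 -5. ]
 [-4.8 -0.6]
 [ 0.7  0.8]
 [-0.5 -2.2]
 [ 1.3 -0.4]
 [-1.2 -2.5]
 [ 0.  -1.4]
 [ 8.1 -1.4]]
bar [0.64632617 0.1401815  0.195     ] bar tri [0.64665409 0.15552737 0.18681477]
near [0.44454096 0.04925321 0.036     ] [0.45039991 0.03871947 0.06026832]
glueblue [0.41522595 0.28729642 0.06      ]
glueor [0.5394483 0.3206478 0.06     ]
shell [0.7004476  0.41487365 0.055     ]
```

The strip's near end is the brown strip at scene (200,332). The look-alikes are the purple strip (233,216) and the white strip (220,290). The brown one lies in the jig's bed, so I choose that. The side network's first hit of (222,324) is off: the crop shows the near end at about (231,324). I'll refit with that value and draw an overlay.

```bash
sed -i 's/(S,(189,405),/(S,(191,402.5),/; s/(E,(202,254),/(E,(196.5,253.3),/; s/(E,(222,324))\]/(E,(231,323.5))]/' fit.py
cat >> fit.py <<'E'
for d,nm in ((S,'o1.png'),(E,'o2.png')):
    im=cv2.resize(d['img'],None,fx=3,fy=3)
    L=lambda a,c,col:cv2.line(im,*[tuple(int(round(v*3+1)) for v in proj(d,J(p,q))[0][::-1]) for q in (a,c)],col,1)
    c=[(-.1,.09,.018),(.1,.09,.018),(.1,-.13,.018),(-.1,-.13,.018)]
    for i in range(4): L(c[i],c[(i+1)%4],(0,255,0))
    L((-.03,.09,.195),(.07,.09,.195),(255,255,0)); L((.02,-.07,.105),(.02,.015,.105),(255,0,255)); L((.02,.015,.105),(.02,.09,.195),(255,0,255))
    L((p[3],-.018,.042),(p[3],.018,.042),(255,255,0)); L((p[3],-.018,.042),(p[3]+.21,-.018,.042),(0,255,255)); L((.09,-.02,.06),(.09,.02,.06),(255,0,0))
    r,cc=proj(d,J(p,(0,0,.05)))[0]; r=int(r*3);cc=int(cc*3)
    cv2.imwrite('pics/'+nm,im[r-230:r+200,cc-260:cc+260])
E
python3 fit.py
```

```text
[ 0.62815823  0.04925561 -0.00949454 -0.18415774] [[-1.3 -1.3]
 [-0.6 -0.2]
 [ 1.6 -0.5]
 [-0.6 -1.9]
 [ 1.  -1.8]
 [ 0.8 -1. ]
 [-1.3 -0.8]
 [-0.1 -2. ]
 [ 0.3 -0.5]
 [ 1.4  0.8]
 [-0.9 -2.4]
 [ 1.1 -0.4]
 [-0.9 -2.6]
 [-0.4 -1.2]
 [-0.6 -0.9]]
bar [0.64901183 0.13906167 0.195     ] bar tri [0.64665409 0.15552737 0.18681477]
near [0.44400879 0.05100408 0.036     ] [0.44386484 0.05241634 0.03374984]
glueblue [0.41522595 0.28729642 0.06      ]
glueor [0.5394483 0.3206478 0.06     ]
shell [0.7004476  0.41487365 0.055     ]
```

View pics/o1.png

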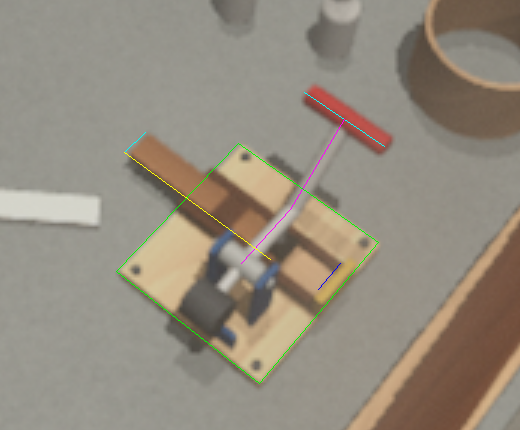

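View pics/o2.png

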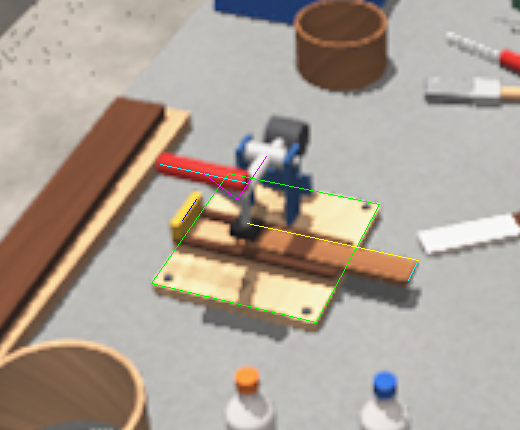

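```bash
cat > rows.py <<'E'
from h import *
from scipy.spatial.transform import Rotation as R
def Rt(th,yaw=-0.5):
    s,c=np.sin(np.radians(th)),np.cos(np.radians(th))
    M=np.array([[0,1,0],[c,0,-s],[-s,0,-c]],float)
    return R.from_euler('z',yaw,degrees=True).as_matrix()@M
def rows(wps,grip):
    s=env.sense(); R0=s['orientation'];p0=s['eef_pos']
    print('now',np.round(p0,4),'j',np.round(s['joint_positions'],1),'t',round(s['t'],2),'F',np.round(s['force'],1))
    for p,Rm in wps:
        print([round(float(v),1) for v in np.degrees(R.from_matrix(R0.T@Rm).as_rotvec())]+[round(float(v),3) for v in R0.T@(np.array(p)-p0)]+[grip])
E
python3 - <<'E'
from rows import *
R1=Rt(0,-25)
rows([((.35,-.5,.42),Rt(0,-50)),((.5,-.25,.45),Rt(0,-25)),((.6,0,.45),Rt(0)),((.645,.28,.40),Rt(40)),],.5)
E
```

```text
now [ 0.2096 -0.5622  0.2313] j [-69.6  18.   -2.7  69.3   0.   90. ] t 1.4 F [-0.4  0.8  0.3]
[0.0, 0.0, -19.6, 0.153, -0.009, -0.189, 0.5]
[0.0, 0.0, -44.6, 0.381, -0.191, -0.219, 0.5]
[0.0, 0.0, -69.1, 0.562, -0.39, -0.219, 0.5]
[-24.1, -35.0, -66.1, 0.702, -0.637, -0.169, 0.5]
```

Call:
play_rows(commands=[[0,0,-19.6,0.153,-0.01,-0.19,0.5],[0,0,-19.6,0.153,-0.01,-0.19,0.5],[0,0,-19.6,0.153,-0.01,-0.19,0.5],[0,0,-19.6,0.153,-0.01,-0.19,0.5],[0,0,-19.6,0.153,-0.01,-0.19,0.5],[0,0,-44.6,0.38,-0.19,-0.22,0.5],[0,0,-44.6,0.38,-0.19,-0.22,0.5],[0,0,-44.6,0.38,-0.19,-0.22,0.5]])

```text
t: 2.07
eef_pos: [0.3978, -0.4052, 0.4173]
orientation: [[0.472, 0.882, 0.001], [0.882, -0.472, -0.001], [-0.0, 0.001, -1.0]]
force: [1.1, -0.0, 0.4]
gripper_width: 0.503
```

Run:
```python
from rows import *
rows([((.5,-.25,.45),Rt(0,-25)),((.6,0,.45),Rt(0)),((.645,.28,.40),Rt(40)),],.5)
```

```text
now [ 0.3978 -0.4052  0.4173] j [-45.5  14.4  16.6  92.1   0.   72.6] t 2.07 F [ 1.1 -0.   0.4]
[0.1, 0.0, -3.2, 0.185, 0.017, -0.033, 0.5]
[0.1, 0.0, -27.7, 0.453, -0.013, -0.033, 0.5]
[-9.6, -39.2, -26.5, 0.721, -0.106, 0.017, 0.5]
```

Call:
play_rows(commands=[[0,0,-3,0.185,0.017,-0.033,0.5],[0,0,-3,0.185,0.017,-0.033,0.5],[0,0,-3,0.185,0.017,-0.033,0.5],[0,0,-3,0.185,0.017,-0.033,0.5],[0,0,-27.7,0.453,-0.013,-0.033,0.5],[0,0,-27.7,0.453,-0.013,-0.033,0.5],[0,0,-27.7,0.453,-0.013,-0.033,0.5],[0,0,-27.7,0.453,-0.013,-0.033,0.5]])

```text
t: 2.73
eef_pos: [0.5533, -0.1142, 0.4481]
orientation: [[0.008, 1.0, 0.0], [1.0, -0.008, -0.0], [-0.0, 0.0, -1.0]]
force: [1.4, -1.1, -0.2]
gripper_width: 0.499
```

Run:
```python
from rows import *
rows([((.6,0,.45),Rt(0)),((.645,.28,.40),Rt(40)),],.5)
```

```text
now [ 0.5533 -0.1142  0.4481] j [-11.7  15.   21.5  96.4  -0.   78.8] t 2.73 F [ 1.4 -1.1 -0.2]
[0.0, 0.0, 0.1, 0.115, 0.046, -0.002, 0.5]
[0.0, -40.0, 0.0, 0.395, 0.089, 0.048, 0.5]
```

Call:
play_rows(commands=[[0,0,0,0.115,0.046,0,0.5],[0,0,0,0.115,0.046,0,0.5],[0,-40,0,0.395,0.09,0.03,0.5],[0,-40,0,0.395,0.09,0.03,0.5],[0,-40,0,0.395,0.09,0.03,0.5],[0,-40,0,0.395,0.09,0.03,0.5],[0,-40,0,0.395,0.09,0.03,0.5],[0,-40,0,0.395,0.09,0.03,0.5]])

```text
t: 3.4
eef_pos: [0.6281, 0.1982, 0.4147]
orientation: [[0.012, 1.0, 0.011], [0.769, -0.002, -0.64], [-0.639, 0.016, -0.769]]
force: [-12.4, -12.3, -9.6]
gripper_width: 0.505
```

Run:
```python
from rows import *
rows([((.648,.29,.40),Rt(50)),((.648,.25,.225),Rt(50)),((.648,.225,.205),Rt(50))],.5)
```

```text
now [0.6281 0.1982 0.4147] j [ 33.3  46.7  56.4 123.7 -32.7 130.8] t 3.4 F [-12.4 -12.3  -9.6]
[0.9, -10.2, -0.4, 0.08, 0.02, -0.047, 0.5]
[0.9, -10.2, -0.4, 0.161, 0.017, 0.113, 0.5]
[0.9, -10.2, -0.4, 0.155, 0.017, 0.144, 0.5]
```

```bash
cat > kin.py <<'E'
import numpy as np
from scipy.optimize import least_squares
from scipy.spatial.transform import Rotation as R
def fk(q,P):
    a1,L1,L2,e,h,d=P
    j=np.radians(q)
    r1=a1+L1*np.sin(j[1]); z1=h+L1*np.cos(j[1])
    al=j[1]-j[2]  # forearm below horizontal
    r=r1+L2*np.cos(al)-e*np.sin(-al)*1; z=z1-L2*np.sin(al)+e*np.cos(al)
    Rm=R.from_euler('z',q[0],degrees=True)*R.from_euler('y',q[1]-q[2]+q[3],degrees=True)
    # frame: x fwd = tool direction at pitch 0 (horizontal); j5 about local z ; j6 about local x
    Rm=Rm*R.from_euler('z',q[4]*S5,degrees=True)
    base=R.from_euler('z',q[0],degrees=True).apply([r,0,z])
    return base+Rm.apply([d,0,0]), Rm.apply([1,0,0])
S5=1
E
python3 - <<'E'
from h import *
s=env.sense(); print(s['joint_positions'],s['joint_vel'],s['force'],s['t'],s['eef_pos'],s['orientation'])
import kin
for S5 in (1,-1):
    kin.S5=S5; print(kin.fk(s['joint_positions'],[0,.4,.4,0,.3,.2])[1],s['orientation'][:,2])
E
```

```text
[ 33.28352878  46.6555119   56.35335297 123.66150046 -32.73848852
 130.84906777] [ 42.78146896  64.92975302  72.74497379   2.26637988 -27.81280017
  61.78226328] [-12.41377502 -12.25657229  -9.55872479] 3.4 [0.62806522 0.19823634 0.41471112] [[ 0.01157447  0.99987043  0.01118702]
 [ 0.76872292 -0.00174279 -0.63957958]
 [-0.63947721  0.01600251 -0.76864349]]
[ 0.01118702 -0.63957958 -0.76864349] [ 0.01118702 -0.63957958 -0.76864349]
[-0.58238217  0.26460951 -0.76864349] [ 0.01118702 -0.63957958 -0.76864349]
```

```bash
cat >> kin.py <<'E'
DATA=[([-69.557,17.962,-2.699,69.339,0,90],[.2096,-.5622,.2313]),
([-45.5,14.4,16.6,92.1,0,72.6],[.3978,-.4052,.4173]),([-11.7,15,21.5,96.4,0,78.8],[.5533,-.1142,.4481]),
([33.2835,46.6555,56.3534,123.6615,-32.7385,130.849],[.62806,.19824,.41471])]
def fit():
    f=lambda P:np.concatenate([ (fk(q,P)[0]-np.array(p))*1000 for q,p in DATA]+[(np.array(P)-[0,.4,.4,0,.35,.25])*1])
    s=least_squares(f,[0,.4,.4,0,.35,.25]); return s.x,s.fun
LO=np.array([-152.73,-39.44,-58.76,-118.89,-81.53]);HI=np.array([152.73,99.34,71.6,123.64,83.1])
def ik(p,z,P,q0):
    f=lambda q:np.concatenate([(fk(q,P)[0]-p)*1000,(fk(q,P)[1]-z)*300])
    s=least_squares(f,q0); return s.x,np.abs(s.fun).max()
E
python3 - <<'E'
from kin import *
P,f=fit();print(np.round(P,4),np.round(f,1))
E
```

```text
[0.0375 0.4265 0.4258 0.0956 0.2178 0.33  ] [ 0.4 -1.2  1.4 -1.1  1.5 -4.5 -4.2  0.5 -5.1  3.7  3.   8.2  0.   0.
  0.   0.1 -0.1  0.1]
```

```bash
cat > plan.py <<'E'
from kin import *
P,_=fit()
def d(th): return np.array([0,-np.sin(np.radians(th)),-np.cos(np.radians(th))])
def n(th): return np.array([0,-np.cos(np.radians(th)),np.sin(np.radians(th))])
H=np.array([.649,-.021,.105])
def tcp(phi,th,off=.023,ins=.03):
    b=H+.184*np.array([0,np.cos(np.radians(phi)),np.sin(np.radians(phi))])
    return b-n(th)*off+d(th)*ins
def chk(p,th,q0=[25,40,20,100,-30]):
    q,e=ik(p,d(th),P,q0); print(np.round(p,3),th,np.round(q,1),round(e,1),'OK' if e<1 and (q>LO+3).all() and (q<HI-3).all() else 'BAD'); return q
E
python3 - <<'E'
from plan import *
for th in (20,30): chk([.62,.27,.3],th)
for th in (50,40,35):
    print(th)
    chk([.648,.28,.30],th);chk(tcp(29.4,th,.05,-.1),th);chk(tcp(29.4,th,.05),th)
    for phi in (29.4,50,70,85,95): chk(tcp(phi,th-(phi-29.4)*.4),th-(phi-29.4)*.4)
E
```

```text
[0.62 0.27 0.3 ] 20 [ 31.7  37.2  31.5  95.1 -16.9] 0.0 OK
[0.62 0.27 0.3 ] 30 [ 35.1  42.2  36.4 102.5 -24.2] 0.0 OK
50
[0.648 0.28  0.3  ] 50 [ 39.4  61.4  60.6 126.3 -36.3] 0.0 BAD
[0.649 0.248 0.221] 50 [ 37.7  54.5  37.6 109.2 -37.3] 0.0 OK
[0.649 0.148 0.138] 50 [ 31.7  48.   14.8  88.8 -40.7] 0.0 OK
[0.649 0.131 0.158] 50.0 [ 30.6  45.7  13.5  89.1 -41.2] 0.0 OK
[0.649 0.094 0.208] 41.76 [ 25.8  37.4  11.2  85.1 -36.8] 0.0 OK
[0.649 0.044 0.24 ] 33.76 [ 19.3  31.    9.2  80.7 -31.6] 0.0 OK
[0.649 0.001 0.251] 27.759999999999998 [ 13.4  27.4   7.8  77.3 -26.9] 0.0 OK
[ 0.649 -0.028  0.252] 23.76 [  9.2  25.9   6.9  75.1 -23.4] 0.0 OK
40
[0.648 0.28  0.3  ] 40 [ 37.2  54.9  54.2 116.1 -30.8] 0.0 OK
[0.649 0.242 0.24 ] 40 [ 35.   48.2  34.4 101.8 -31.8] 0.0 OK
[0.649 0.158 0.14 ] 40 [ 29.7  43.6  13.2  82.1 -33.9] 0.0 OK
[0.649 0.138 0.158] 40.0 [ 28.3  41.4  11.8  82.1 -34.5] 0.0 OK
[0.649 0.101 0.208] 31.759999999999998 [ 22.9  34.   10.5  80.  -29. ] 0.0 OK
[0.649 0.051 0.241] 23.759999999999998 [ 15.8  28.5   9.3  77.7 -22.8] 0.0 OK
[0.649 0.008 0.253] 17.759999999999998 [  9.5  25.8   8.5  75.8 -17.5] 0.0 OK
[ 0.649 -0.022  0.254] 13.760000000000002 [  5.   24.8   8.   74.5 -13.7] 0.0 OK
35
[0.648 0.28  0.3  ] 35 [ 35.9  51.8  50.9 111.4 -27.7] 0.0 OK
[0.649 0.238 0.249] 35 [ 33.3  45.2  32.7  98.5 -28.6] 0.0 OK
[0.649 0.163 0.142] 35 [ 28.5  41.5  12.3  79.2 -30.3] 0.0 OK
[0.649 0.141 0.158] 35.0 [ 27.   39.4  10.9  79.1 -30.7] 0.0 OK
[0.649 0.104 0.209] 26.759999999999998 [ 21.3  32.5  10.   77.9 -24.8] 0.0 OK
[0.649 0.054 0.242] 18.759999999999998 [ 13.9  27.4   9.3  76.5 -18.2] 0.0 OK
[0.649 0.011 0.254] 12.759999999999998 [  7.4  25.2   8.8  75.3 -12.7] 0.0 OK
[ 0.649 -0.019  0.255] 8.760000000000002 [ 2.8 24.4  8.5 74.5 -8.7] 0.0 OK
```

Run:
```python
from rows import *
rows([((.63,.24,.36),Rt(25)),((.64,.26,.28),Rt(28)),((.648,.25,.225),Rt(45))],.5)
```

```text
now [0.6281 0.1982 0.4147] j [ 33.3  46.7  56.4 123.7 -32.7 130.8] t 3.4 F [-12.4 -12.3  -9.6]
[1.0, 14.8, -0.2, 0.067, 0.001, 0.015, 0.5]
[1.0, 11.8, -0.2, 0.134, 0.01, 0.064, 0.5]
[0.9, -5.2, -0.3, 0.161, 0.017, 0.113, 0.5]
```

Call:
play_rows(commands=[[0,15,0,0.067,0,0.015,0.5],[0,15,0,0.067,0,0.015,0.5],[0,12,0,0.13,0.01,0.064,0.5],[0,12,0,0.13,0.01,0.064,0.5],[0,12,0,0.13,0.01,0.064,0.5]])

```text
t: 3.82
eef_pos: [0.6363, 0.2535, 0.2747]
orientation: [[0.003, 1.0, -0.002], [0.884, -0.004, -0.468], [-0.468, -0.0, -0.884]]
force: [-0.4, 0.3, -2.4]
gripper_width: 0.501
```

Run:
```python
from rows import *
rows([((.649,.25,.225),Rt(45)),((.649,.243,.215),Rt(50))],.5)
print(env.sense()['joint_positions'])
```

```text
now [0.6363 0.2535 0.2747] j [ 32.7  41.7  34.7  99.1 -23.1 126.2] t 3.82 F [-0.4  0.3 -2.4]
[0.1, -17.1, 0.2, 0.02, 0.013, 0.046, 0.5]
[0.2, -22.1, 0.2, 0.019, 0.013, 0.058, 0.5]
[ 32.66558237  41.6934536   34.72913982  99.10677622 -23.1321587
 126.19248535]
```

Call:
play_rows(commands=[[0,-6,0,0.01,0.007,0.04,0.5],[0,-12,0,0.02,0.013,0.05,0.5],[0,-22,0,0.019,0.013,0.058,0.5],[0,-22,0,0.019,0.013,0.058,0.5],[0,-22,0,0.019,0.013,0.058,0.5]])

```text
t: 4.23
eef_pos: [0.6504, 0.2436, 0.2198]
orientation: [[0.004, 1.0, -0.001], [0.643, -0.003, -0.766], [-0.766, 0.002, -0.643]]
force: [-0.1, 0.8, -1.2]
gripper_width: 0.503
```

Run:
```python
from rows import *
from plan import tcp
rows([(tcp(29.4,50,.045,-.03),Rt(50)),(tcp(29.4,50,.045,.03),Rt(50))],.5)
for c in('scene','side','wrist'): snap(c,c+'1.png')
a=cv2.imread('pics/scene1.png')[100:300,300:500];b=cv2.imread('pics/side1.png')[110:310,170:370]
cv2.imwrite('pics/m1.png',cv2.resize(np.hstack([a,b]),(800,400),interpolation=cv2.INTER_CUBIC))
```

```text
now [0.6504 0.2436 0.2198] j [ 37.4  59.6  48.8 115.2 -37.5 140.2] t 4.23 F [-0.1  0.8 -1.2]
[0.3, 0.0, 0.1, -0.003, -0.001, 0.066, 0.5]
[0.3, 0.0, 0.1, -0.003, -0.001, 0.126, 0.5]
```

View pics/m1.png

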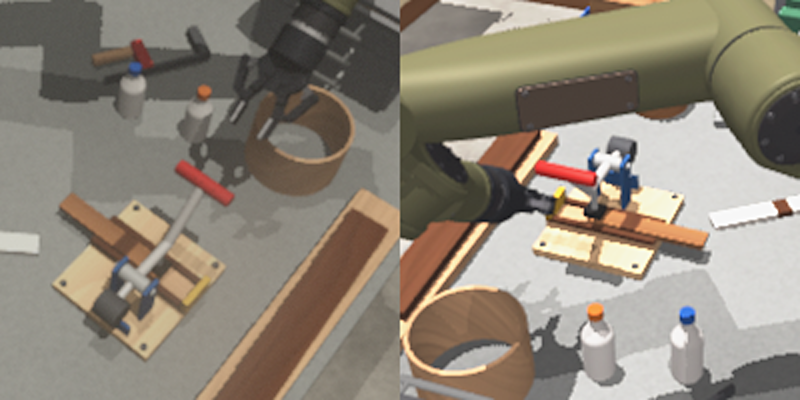

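View pics/wrist1.png

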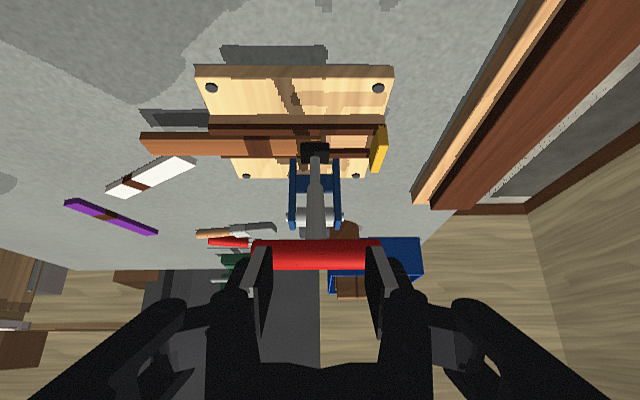

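Run:
```python
from rows import *
from plan import tcp,n,d
D=snap('wrist')
print(proj(D,[(.649,.139,.195),(.599,.1395,.195),(.699,.1385,.195)]))
print(proj(D,[tcp(29.4,50,.045,.03),tcp(29.4,50,.045,-.03),env.sense()['eef_pos']]))
```

```text
[[253.24533264 314.16239422]
 [253.99662816 250.43817856]
 [252.49667422 377.66293362]]
[[188.2978094  313.51326473]
 [211.630016   312.63047657]
 [265.70534735 319.09807225]]
```

Call:
play_rows(commands=[[0,0,0,0.005,0.002,0.03,0.5],[0,0,0,0.005,0.002,0.066,0.5],[0,0,0,0.002,0.002,0.1,0.5],[0,0,0,-0.003,0.002,0.128,0.5],[0,0,0,-0.003,0.002,0.128,0.5]])

```text
t: 4.85
eef_pos: [0.653, 0.1371, 0.1442]
orientation: [[0.014, 1.0, -0.002], [0.648, -0.011, -0.762], [-0.762, 0.01, -0.648]]
force: [0.1, -0.7, -0.1]
gripper_width: 0.501
```

Run:
```python
from rows import *
from plan import tcp
w=[(tcp(29.4,50,.026,.03),Rt(50))]
for i,phi in enumerate((35,42,49,56,63,70)): 
    th=50-(phi-29.4)*.4; w.append((tcp(phi,th,.023,.03),Rt(th)))
rows(w,.5)
snap('wrist','wrist2.png')
```

```text
now [0.653  0.1371 0.1442] j [ 30.8  50.9  22.9  93.1 -40.8 133.5] t 4.85 F [ 0.1 -0.7 -0.1]
[0.3, -0.4, -0.5, -0.012, -0.004, -0.005, 0.5]
[0.3, 1.9, -0.5, -0.031, -0.004, -0.008, 0.5]
[0.3, 4.7, -0.5, -0.053, -0.003, -0.01, 0.5]
[0.3, 7.5, -0.5, -0.074, -0.003, -0.009, 0.5]
[0.3, 10.3, -0.5, -0.094, -0.003, -0.006, 0.5]
[0.3, 13.1, -0.5, -0.114, -0.002, 0.0, 0.5]
[0.3, 15.9, -0.4, -0.133, -0.002, 0.008, 0.5]
```

View pics/wrist2.png

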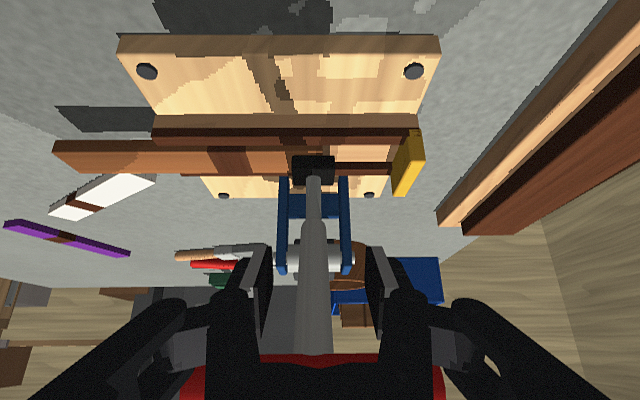

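Call:
play_rows(commands=[[0,0,0,-0.006,-0.002,-0.003,0.5],[0,0,0,-0.012,-0.004,-0.005,0.5],[0,1,0,-0.02,-0.004,-0.006,0.5],[0,2,0,-0.031,-0.004,-0.008,0.5],[0,2,0,-0.031,-0.004,-0.008,0.5]])

```text
t: 5.32
eef_pos: [0.6516, 0.1297, 0.1767]
orientation: [[0.015, 1.0, 0.008], [0.677, -0.004, -0.736], [-0.736, 0.017, -0.677]]
force: [0.4, -0.5, 1.0]
gripper_width: 0.502
```

Run:
```python
from rows import *
from plan import tcp
w=[]
for i,phi in enumerate((40,45,50,55,60,65,70)): 
    th=50-(phi-29.4)*.4; w.append((tcp(phi,th,.023,.03),Rt(th)))
rows(w,.5)
d=snap('side','side3.png')
cv2.imwrite('pics/m3.png',cv2.resize(d['img'][110:310,170:370],(600,600),interpolation=cv2.INTER_CUBIC))
```

```text
now [0.6516 0.1297 0.1767] j [ 29.9  46.9  21.3  92.4 -40.  131. ] t 5.32 F [ 0.4 -0.5  1. ]
[0.8, 1.7, -0.5, -0.017, -0.002, 0.005, 0.5]
[0.9, 3.7, -0.5, -0.032, -0.002, 0.004, 0.5]
[0.9, 5.7, -0.5, -0.047, -0.002, 0.005, 0.5]
[0.9, 7.7, -0.5, -0.062, -0.002, 0.006, 0.5]
[0.9, 9.7, -0.5, -0.077, -0.002, 0.01, 0.5]
[0.9, 11.7, -0.5, -0.091, -0.001, 0.014, 0.5]
[0.9, 13.7, -0.4, -0.105, -0.001, 0.02, 0.5]
```

View pics/m3.png

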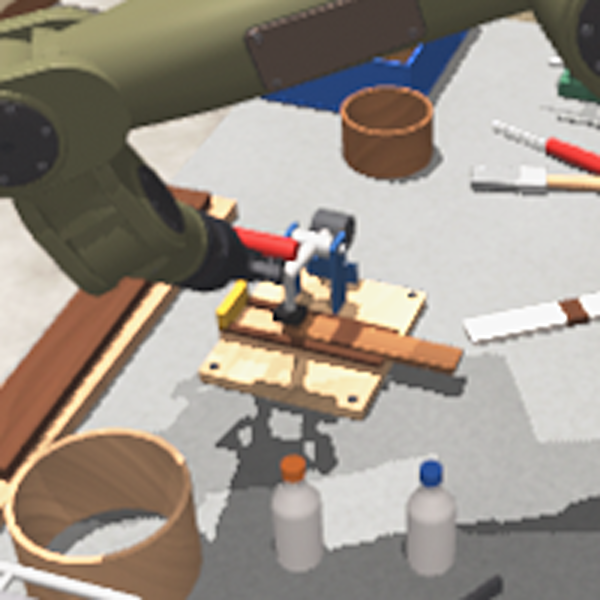

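Call:
play_rows(commands=[[0,1,0,-0.01,-0.002,0.004,0.5],[0,2,0,-0.02,-0.002,0.005,0.5],[0,4,0,-0.032,-0.002,0.005,0.5],[0,6,0,-0.047,-0.002,0.005,0.5],[0,8,0,-0.062,-0.002,0.006,0.5],[0,8,0,-0.062,-0.002,0.006,0.5]])

```text
t: 5.87
eef_pos: [0.6487, 0.0817, 0.2179]
orientation: [[0.016, 1.0, 0.009], [0.772, -0.006, -0.636], [-0.636, 0.017, -0.772]]
force: [1.1, 0.3, 0.7]
gripper_width: 0.499
```

Run:
```python
from rows import *
from plan import tcp
w=[]
for i,phi in enumerate((60,65,70,75,80,85,90,95)): 
    th=50-(phi-29.4)*.4; w.append((tcp(phi,th,.023,.03),Rt(th)))
rows(w,.5)
d=snap('side','side4.png')
e=snap('scene')
cv2.imwrite('pics/m4.png',cv2.resize(np.hstack([d['img'][100:260,190:350],e['img'][130:290,310:470]]),(800,400),interpolation=cv2.INTER_CUBIC))
```

```text
now [0.6487 0.0817 0.2179] j [ 24.3  37.1  14.4  85.6 -35.7 121. ] t 5.87 F [1.1 0.3 0.7]
[0.8, 1.7, -0.5, -0.014, 0.001, 0.0, 0.5]
[0.8, 3.7, -0.5, -0.029, 0.001, 0.003, 0.5]
[0.8, 5.7, -0.5, -0.043, 0.001, 0.007, 0.5]
[0.8, 7.7, -0.4, -0.057, 0.001, 0.012, 0.5]
[0.9, 9.7, -0.4, -0.07, 0.001, 0.018, 0.5]
[0.9, 11.7, -0.4, -0.083, 0.001, 0.026, 0.5]
[0.9, 13.7, -0.4, -0.095, 0.001, 0.034, 0.5]
[0.9, 15.7, -0.4, -0.106, 0.002, 0.044, 0.5]
```

View pics/m4.png

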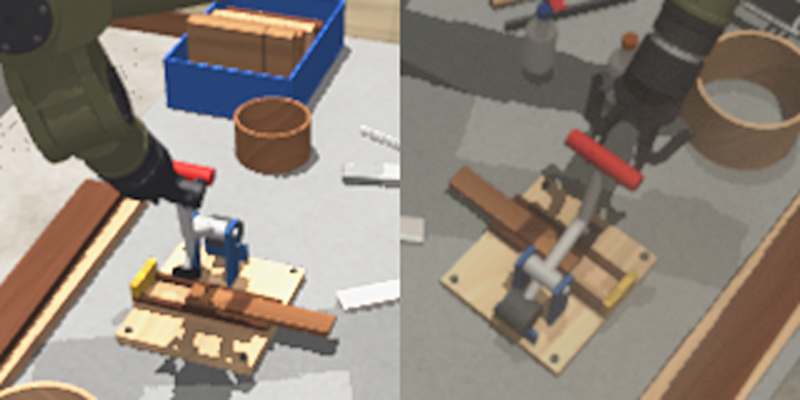

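Call:
play_rows(commands=[[0,2,0,-0.014,0,0,0.5],[0,4,0,-0.029,0,0.003,0.5],[0,6,0,-0.043,0,0.007,0.5],[0,8,0,-0.057,0,0.012,0.5],[0,10,0,-0.07,0,0.018,0.5],[0,12,0,-0.083,0,0.026,0.5],[0,14,0,-0.095,0,0.034,0.5],[0,14,0,-0.095,0,0.034,0.5]])

```text
t: 6.63
eef_pos: [0.6465, -0.0138, 0.2485]
orientation: [[0.011, 1.0, 0.006], [0.901, -0.007, -0.433], [-0.433, 0.011, -0.901]]
force: [-0.2, -1.0, 0.7]
gripper_width: 0.494
```

Run:
```python
from rows import *
from plan import tcp
w=[]
for i,phi in enumerate((95,100,105)): 
    th=50-(phi-29.4)*.4; w.append((tcp(phi,th,.023,.03),Rt(th)))
rows(w,.5)
d=snap('side','side5.png')
e=snap('scene')
cv2.imwrite('pics/m5.png',cv2.resize(np.hstack([d['img'][100:260,190:350],e['img'][130:290,310:470]]),(800,400),interpolation=cv2.INTER_CUBIC))
```

```text
now [ 0.6465 -0.0138  0.2485] j [ 11.4  25.9   6.6  75.8 -25.2 103. ] t 6.63 F [-0.2 -1.   0.7]
[0.6, 1.9, -0.2, -0.014, 0.003, 0.003, 0.5]
[0.6, 3.9, -0.2, -0.027, 0.003, 0.011, 0.5]
[0.6, 5.9, -0.2, -0.038, 0.003, 0.02, 0.5]
```

View pics/m5.png

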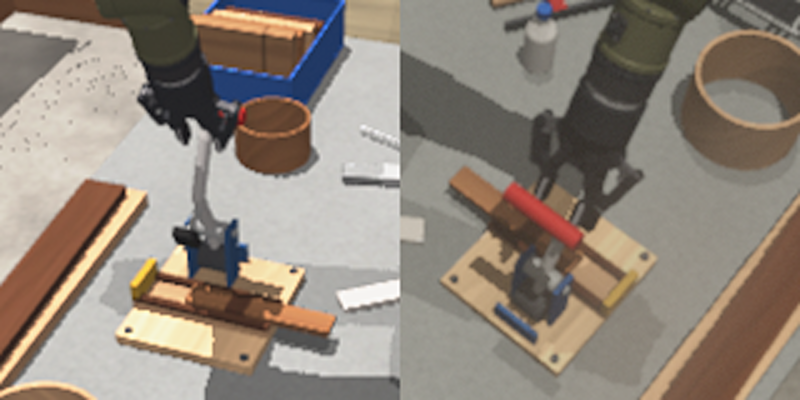

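Call:
play_rows(commands=[[0,2,0,-0.014,0.002,0.003,0.5],[0,4,0,-0.027,0.002,0.011,0.5],[0,6,0,-0.038,0.002,0.018,0.5],[0,6,0,-0.038,0.002,0.018,0.5],[0,6,0,-0.038,0.002,0.018,0.5],[0,6,0,-0.038,0.002,0.018,0.5]])

```text
t: 7.23
eef_pos: [0.648, -0.0523, 0.2474]
orientation: [[0.006, 1.0, 0.007], [0.942, -0.004, -0.336], [-0.336, 0.008, -0.942]]
force: [-0.6, -0.0, 0.4]
gripper_width: 0.499
```

Run:
```python
from rows import *
d=snap('side','side6.png')
e=snap('scene')
rows([((.645,.1,.28),Rt(16))],.5)
cv2.imwrite('pics/m6.png',cv2.resize(np.hstack([d['img'][100:260,190:350],e['img'][130:290,310:470]]),(800,400),interpolation=cv2.INTER_CUBIC))
```

```text
now [ 0.6481 -0.0522  0.2477] j [  5.2  23.7   5.1  72.8 -19.6  95.7] t 7.33 F [0.4 0.7 0.3]
[0.6, 3.6, 0.2, 0.132, -0.003, -0.082, 0.5]
```

View pics/m6.png

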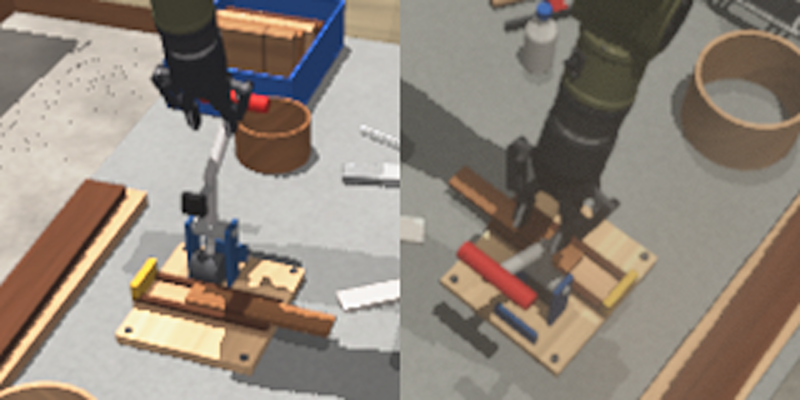

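Run:
```python
from rows import *
import plan
for p,th in (((.64,.06,.3),10),((.52,.05,.25),0),((.405,.051,.2),0),((.405,.051,.018),0),((.5,.051,.018),0)): plan.chk(np.array(p),th,[5,20,10,75,-5])
rows([((.646,.05,.30),Rt(16)),((.52,.055,.28),Rt(0)),((.405,.051,.20),Rt(0,-.5))],.0)
```

```text
[0.64 0.06 0.3 ] 10 [10.4 24.5 14.4 81.7 -9.8] 0.0 OK
[0.52 0.05 0.25] 0 [  5.5   7.1 -13.6  69.3  -0. ] 0.0 OK
[0.405 0.051 0.2  ] 0 [  7.2  -6.9 -34.3  62.6  -0. ] 0.0 OK
[0.405 0.051 0.018] 0 [  7.2   6.4 -48.5  35.1   0. ] 0.0 OK
[0.5   0.051 0.018] 0 [  5.8  17.4 -34.6  38.   -0. ] 0.0 OK
now [ 0.6481 -0.0522  0.2477] j [  5.2  23.7   5.1  72.8 -19.6  95.7] t 7.33 F [0.4 0.7 0.3]
[0.6, 3.6, 0.2, 0.079, -0.002, -0.084, 0.0]
[0.6, 19.6, 0.2, 0.089, -0.128, -0.067, 0.0]
[0.6, 19.6, 0.2, 0.112, -0.244, 0.008, 0.0]
```

Call:
play_rows(commands=[[0,1,0,0.04,0,-0.02,0.5],[0,3,0,0.075,0,-0.05,0.5],[0,3.6,0,0.079,0,-0.084,0.5],[0,19.6,0,0.089,-0.128,-0.067,0.2],[0,19.6,0,0.089,-0.128,-0.067,0.0],[0,19.6,0,0.089,-0.128,-0.067,0.0],[0,19.6,0,0.112,-0.244,0,0.0],[0,19.6,0,0.112,-0.244,0,0.0]])

```text
t: 8.0
eef_pos: [0.4524, 0.0532, 0.2378]
orientation: [[0.005, 1.0, 0.012], [1.0, -0.005, -0.001], [-0.0, 0.012, -1.0]]
force: [-0.2, 0.3, 0.5]
gripper_width: -0.005
```

Run:
```python
from rows import *
rows([((.405,.051,.15),Rt(0,-.5)),((.405,.051,.06),Rt(0,-.5))],.0)
S=snap('scene','scene7.png');E=snap('side','side7.png')
cv2.imwrite('pics/m7.png',cv2.resize(np.hstack([E['img'][90:290,190:390],S['img'][130:330,270:470]]),(800,400),interpolation=cv2.INTER_CUBIC))
```

```text
now [0.4524 0.0532 0.2378] j [  6.8   1.6 -21.5  66.2  -0.1  97.1] t 8.0 F [-0.2  0.3  0.5]
[0.7, 0.0, 0.2, -0.002, -0.048, 0.087, 0.0]
[0.7, 0.0, 0.2, -0.002, -0.05, 0.177, 0.0]
```

View pics/m7.png

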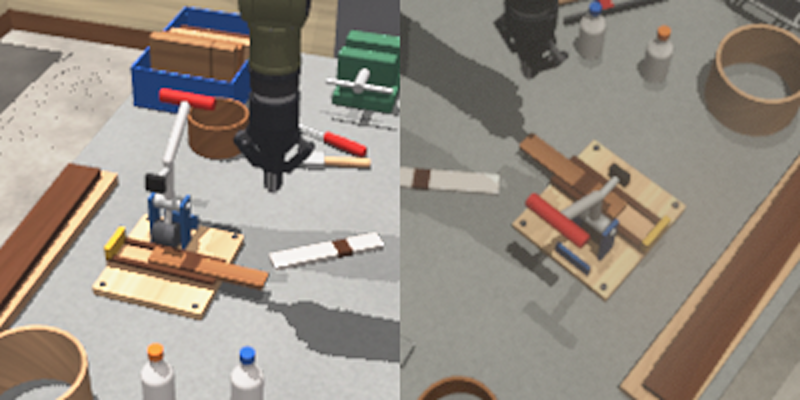

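The arm stays raised by itself and the strip hasn't moved: its near end is still at scene (200,331). Next I go down in front of the near end.

Call:
play_rows(commands=[[0.7,0,0,-0.002,-0.048,0.03,0],[0.7,0,0,-0.002,-0.05,0.07,0],[0.7,0,0,-0.002,-0.05,0.11,0],[0.7,0,0,-0.002,-0.05,0.15,0],[0.7,0,0,-0.002,-0.05,0.18,0],[0.7,0,0,-0.002,-0.05,0.205,0],[0.7,0,0,-0.002,-0.05,0.217,0],[0.7,0,0,-0.002,-0.05,0.217,0]])

```text
t: 8.77
eef_pos: [0.4031, 0.0514, 0.0177]
orientation: [[0.003, 1.0, -0.008], [1.0, -0.003, -0.002], [-0.002, -0.008, -1.0]]
force: [-0.5, -1.2, 0.2]
gripper_width: 0.002
```

Run:
```python
from rows import *
S=snap('scene');E=snap('side');W=snap('wrist','w8.png')
rows([((.43,.051,.02),Rt(0,-.5)),((.49,.0505,.02),Rt(0,-.5))],.0)
cv2.imwrite('pics/m8.png',cv2.resize(np.hstack([E['img'][150:270,240:360],S['img'][150:270,290:410]]),(800,400),interpolation=cv2.INTER_CUBIC))
```

```text
now [0.4065 0.0515 0.021 ] j [  7.2  10.  -44.1  36.   -0.   97.5] t 8.92 F [0.5 0.2 0.8]
[-0.1, 0.0, 0.3, -0.0, 0.023, 0.001, 0.0]
[-0.1, 0.0, 0.3, -0.001, 0.083, 0.001, 0.0]
```

View pics/m8.png

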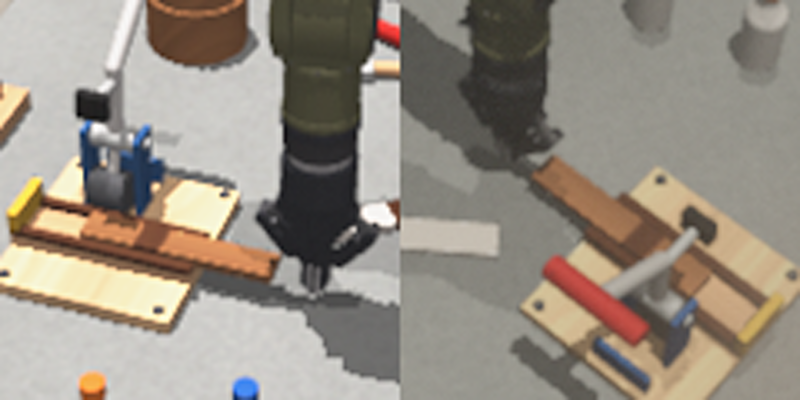

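View pics/w8.png

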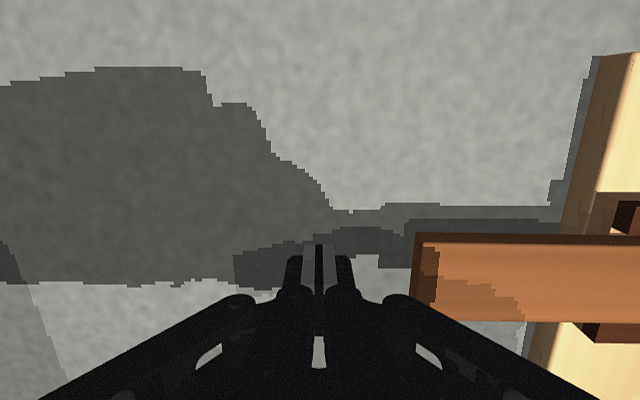

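Run:
```python
from rows import *
W=snap('wrist')
print(proj(W,[(.444,.069,.042),(.444,.033,.042),(.444,.051,.042),env.sense()['eef_pos'],(.4065,.051,.04)]))
# observed near-end top corners
for rc in ((242,437),(308,437),(235,415),(308,411)): print(rc,atz(W,rc,.042),atz(W,rc,.03))
```

```text
[[248.06684658 414.11366368]
 [325.63368753 407.37870868]
 [288.34519941 410.61638455]
 [263.31527465 319.8494136 ]
 [285.95420379 318.59925552]]
(242, 437) [0.45270497 0.07155994 0.042     ] [0.457249   0.06605994 0.03      ]
(308, 437) [0.45566833 0.04164375 0.042     ] [0.46050662 0.03317324 0.03      ]
(235, 415) [0.44390399 0.07454537 0.042     ] [0.44757414 0.06934181 0.03      ]
(308, 411) [0.44486836 0.04167918 0.042     ] [0.44863426 0.03321219 0.03      ]
```

Call:
play_rows(commands=[[0,0,0,0,0.01,0,0],[0,0,0,0,0.018,0,0],[0,0,0,0,0.024,0,0],[0,0,0,0,0.03,0,0],[0,0,0,0,0.035,0,0],[0,0,0,0,0.04,0,0],[0,0,0,0,0.045,0,0],[0,0,0,0,0.05,0,0]])

```text
t: 9.63
eef_pos: [0.456, 0.0507, 0.0201]
orientation: [[0.005, 1.0, -0.002], [1.0, -0.005, -0.001], [-0.001, -0.002, -1.0]]
force: [-0.7, -0.6, 1.3]
gripper_width: 0.001
```

Run:
```python
from rows import *
S=snap('scene');E=snap('side');W=snap('wrist')
rows([((.49,.0505,.02),Rt(0,-.5))],.0)
cv2.imwrite('pics/m9.png',cv2.resize(np.hstack([E['img'][150:270,240:360],S['img'][150:270,290:410]]),(800,400),interpolation=cv2.INTER_CUBIC))
cv2.imwrite('pics/w9.png',W['img'])
```

```text
now [0.4564 0.0508 0.0202] j [  6.4  14.6 -38.   37.5  -0.   96.7] t 9.78 F [ 0.7 -0.1  0.2]
[-0.1, 0.0, 0.2, -0.0, 0.034, 0.0, 0.0]
```

View pics/m9.png

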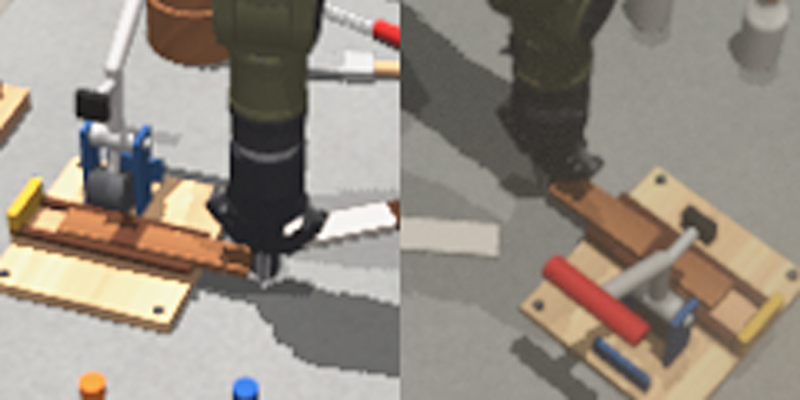

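View pics/w9.png

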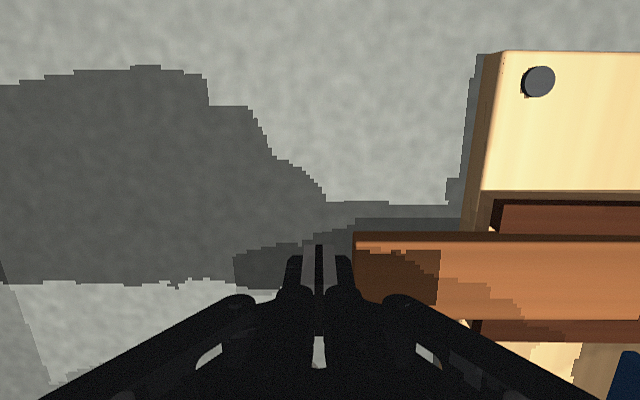

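The strip slides along in its bed with the fingers on its near face. I'll keep pushing.

Call:
play_rows(commands=[[0,0,0,0,0.004,0,0],[0,0,0,0,0.008,0,0],[0,0,0,0,0.012,0,0],[0,0,0,0,0.016,0,0],[0,0,0,0,0.02,0,0],[0,0,0,0,0.024,0,0],[0,0,0,0,0.027,0,0]])

```text
t: 10.37
eef_pos: [0.4833, 0.0506, 0.0202]
orientation: [[0.005, 1.0, -0.002], [1.0, -0.005, -0.001], [-0.001, -0.002, -1.0]]
force: [-2.4, -1.1, 0.1]
gripper_width: 0.001
```

Run:
```python
from rows import *
S=snap('scene');E=snap('side')
rows([((.49,.0505,.02),Rt(0,-.5))],.0)
cv2.imwrite('pics/m10.png',cv2.resize(np.hstack([E['img'][170:250,230:310],S['img'][190:270,330:410]]),(800,400),interpolation=cv2.INTER_CUBIC))
```

```text
now [0.4836 0.0507 0.0203] j [  6.   17.1 -34.5  38.5  -0.   96.3] t 10.47 F [-1.   0.8 -0.3]
[-0.1, 0.0, 0.2, -0.0, 0.006, 0.0, 0.0]
```

View pics/m10.png

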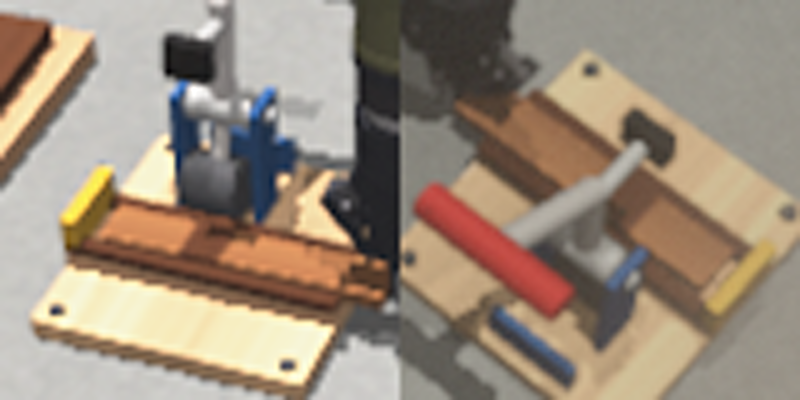

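Only a small gap is left at the far end, roughly 8 mm. I'll creep forward and watch the force.

Call:
play_rows(commands=[[0,0,0,0,0.002,0,0],[0,0,0,0,0.004,0,0],[0,0,0,0,0.006,0,0],[0,0,0,0,0.006,0,0]])

```text
t: 10.8
eef_pos: [0.4893, 0.0506, 0.0202]
orientation: [[0.005, 1.0, -0.001], [1.0, -0.005, -0.001], [-0.001, -0.001, -1.0]]
force: [0.0, 0.7, -0.2]
gripper_width: -0.001
```

Call:
play_rows(commands=[[0,0,0,0,0.001,0,0],[0,0,0,0,0.002,0,0],[0,0,0,0,0.002,0,0]])

```text
t: 11.05
eef_pos: [0.4909, 0.0506, 0.0202]
orientation: [[0.005, 1.0, -0.002], [1.0, -0.005, -0.001], [-0.001, -0.002, -1.0]]
force: [-0.9, -0.6, -0.5]
gripper_width: 0.003
```

Call:
play_rows(commands=[[0,0,0,0,0.001,0,0],[0,0,0,0,0.002,0,0],[0,0,0,0,0.002,0,0]])

```text
t: 11.3
eef_pos: [0.4931, 0.0506, 0.0202]
orientation: [[0.005, 1.0, -0.002], [1.0, -0.005, -0.001], [-0.001, -0.002, -1.0]]
force: [-0.9, 0.0, -1.1]
gripper_width: 0.004
```

Call:
play_rows(commands=[[0,0,0,0,0.001,0,0],[0,0,0,0,0.002,0,0],[0,0,0,0,0.002,0,0]])

```text
t: 11.55
eef_pos: [0.4946, 0.0506, 0.0201]
orientation: [[0.005, 1.0, -0.002], [1.0, -0.005, -0.001], [-0.001, -0.002, -1.0]]
force: [-1.2, 0.2, 1.0]
gripper_width: 0.002
```

Run:
```python
from rows import *
S=snap('scene');E=snap('side')
cv2.imwrite('pics/m11.png',cv2.resize(np.hstack([E['img'][170:250,230:310],S['img'][190:270,330:410]]),(800,400),interpolation=cv2.INTER_CUBIC))
```

```text
(no output)
```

View pics/m11.png

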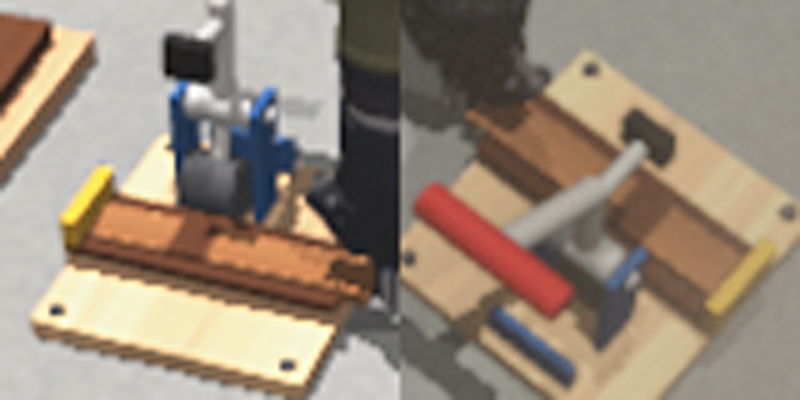

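Call:
play_rows(commands=[[0,0,0,0,0.001,0,0],[0,0,0,0,0.002,0,0],[0,0,0,0,0.002,0,0]])

```text
t: 11.9
eef_pos: [0.4947, 0.0506, 0.0198]
orientation: [[0.005, 1.0, -0.006], [1.0, -0.005, -0.0], [-0.001, -0.006, -1.0]]
force: [-7.2, 0.8, 6.6]
gripper_width: -0.002
```

Call:
play_rows(commands=[[0,0,0,0,0.001,0,0],[0,0,0,0,0.001,0,0]])

```text
t: 12.07
eef_pos: [0.4947, 0.0505, 0.0197]
orientation: [[0.005, 1.0, -0.007], [1.0, -0.005, -0.0], [-0.001, -0.007, -1.0]]
force: [-10.6, 0.8, 7.1]
gripper_width: 0.002
```

Call:
play_rows(commands=[[0,0,0,0,0.001,0,0],[0,0,0,0,0.001,0,0]])

```text
t: 12.23
eef_pos: [0.4947, 0.0505, 0.0195]
orientation: [[0.005, 1.0, -0.009], [1.0, -0.005, -0.0], [-0.0, -0.009, -1.0]]
force: [-13.2, 0.3, 10.2]
gripper_width: -0.002
```

The force has risen while the TCP stays at 0.4947, so the strip is seated against the stop. I'll back straight off, then go up.

Call:
play_rows(commands=[[0,0,0,0,-0.003,0,0],[0,0,0,0,-0.01,0,0],[0,0,0,0,-0.03,0,0],[0,0,0,0,-0.06,0,0],[0,0,0,0,-0.085,0,0],[0,0,0,0,-0.085,-0.04,0],[0,0,0,0,-0.085,-0.08,0],[0,0,0,0,-0.085,-0.12,0]])

```text
t: 12.9
eef_pos: [0.4125, 0.0509, 0.1412]
orientation: [[0.005, 1.0, -0.003], [1.0, -0.005, -0.001], [-0.001, -0.003, -1.0]]
force: [2.2, 0.1, -0.5]
gripper_width: -0.0
```

Call:
play_rows(commands=[[0,0,0,0,0,-0.03,0],[0,0,0,0,0,-0.06,0],[0,0,0,0,0,-0.06,0]])

```text
t: 13.15
eef_pos: [0.4182, 0.0516, 0.2064]
orientation: [[0.005, 1.0, 0.009], [1.0, -0.005, 0.001], [0.001, 0.009, -1.0]]
force: [1.4, -0.2, 0.5]
gripper_width: -0.002
```

Run:
```python
from rows import *
S=snap('scene','scene12.png');E=snap('side','side12.png')
for c in ('scene','side'):
    for nm in ('strip_far','stop','strip_near'): print(c,nm,[(np.round(x['point'],1).tolist(),round(x['conf'],2)) for x in env.mark_of(c,nm)][:3])
print(env.sense()['t'],env.sense()['force'])
cv2.imwrite('pics/m12.png',cv2.resize(np.hstack([E['img'][130:250,220:340],S['img'][170:290,310:430]]),(800,400),interpolation=cv2.INTER_CUBIC))
```

```text
scene strip_far [([246.6, 399.1], 0.89), ([207.6, 229.7], 0.8), ([215.8, 260.3], 0.56)]
scene stop [([245.8, 394.1], 0.87)]
scene strip_near [([221.5, 320.0], 0.79), ([262.0, 195.7], 0.57)]
side strip_far [([214.5, 252.4], 0.77), ([208.6, 409.9], 0.73), ([227.3, 276.0], 0.72)]
side stop [([214.0, 249.9], 0.75)]
side strip_near [([226.3, 306.2], 0.91), ([175.4, 401.4], 0.73), ([220.7, 323.7], 0.67)]
13.55 [ 0.12183781  0.71393574 -0.03520387]
```

View pics/m12.png

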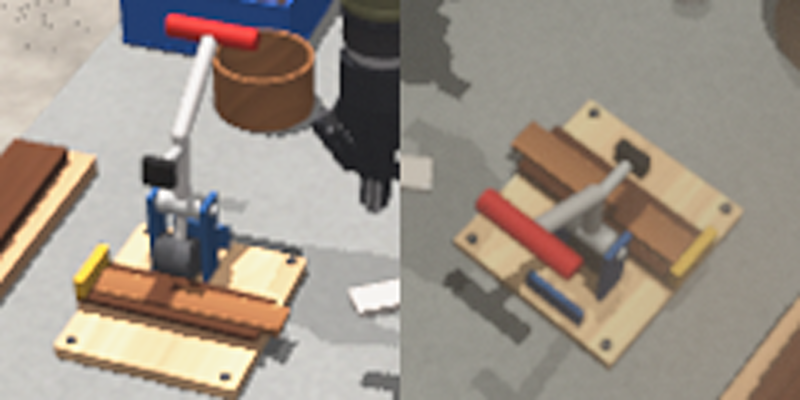

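View pics/scene12.png

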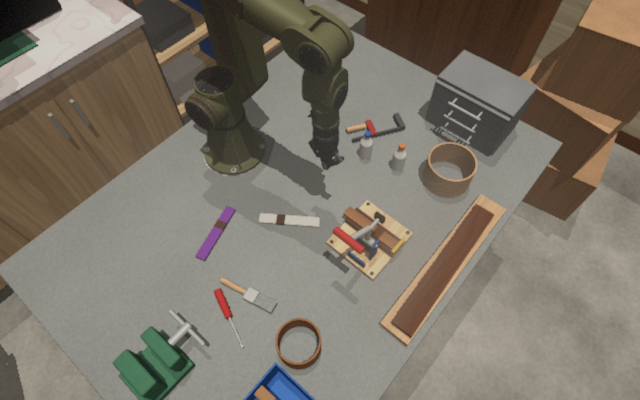

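The strip is against the yellow stop, flat between its guides. The press arm stays up, and everything else is where it started, so I'm handing in.

```bash
python3 -c "
from cell import env
print(env.job_done())"
```

```text
the job is handed in; nothing more can be done
None
```

I pushed the press arm's bar up and over its balance point, then pushed the strip along its bed to the yellow stop, in that order. I handed the job in at about 13.6 s of the 54 s allowed.

- **Press arm:** I straddled the silver arm with the half-open fingers and lifted the red bar from its free side. It swung over by itself, and it was still up in every later picture with nothing touching it.
- **Strip:** I pushed the near end with the fingers shut. I stopped when the TCP stalled at x = 0.4947 m and the force had risen to about 13 N along the push and 10 N upward on the fingers. I then backed straight off and up.
- **Last pictures:** They show no visible gap at the stop and the strip flat between its guides. The bottles, shells, tools and the purple and white look-alikes look to be where they started.

**Checks that disagreed or looked doubtful:**
- **Joint 4 range:** During the first approach, at 3.4 s, joint 4 read 123.66°, just over its 123.64° limit. I pulled back and re-planned the approach lower. I don't know whether that counts as passing its range.
- **Network points:** The first side-camera point for the strip's near end was about 9 pixels off, so I used the crop instead. In the last scene picture, the points for the strip's far end and the stop differ by about 5 pixels. The best scene result for the strip's near end was the white look-alike. I judged the seating by the force and the pictures.

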